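# Clip a blank sign plaque into the sprung sign holder

### The job

Pick up the blank white plaque and mount it in the aluminium clip holder: push the sprung curved arm back with the end of the plaque, set the plaque flat on the bed, and ease it back under the lip until it is fully home against the fixed edge, then let go so that the arm holds it there. Go gently: feel for the arm and the edge, do not push the arm all the way to its stop or let the plaque snap home, and leave the other goods where they stand.

Things in the scene. Friction and masses are not known exactly. Their poses are not given: they have to be found in the camera images.
- plaque_mid (a point): centre of the loose blank white ceramic plaque, a flat bar 110 mm long (its x axis), 48 mm wide (y), 14 mm thick (z), 0.1 to 0.2 kg, lying flat on the plinth; the same either way round. Grasp it across its 48 mm width, at the middle of its length.
- holder: wooden base of the sign holder, fixed, 290 x 150 x 12 mm, origin at plinth height. Its aluminium clip unit (bed, fixed edge, sprung arm) is locked at an unreported setting: the whole unit is shifted along the holder's x by one unknown amount, -25 to +25 mm. Feel or look for it. All x below are in the holder's frame at the middle setting (shift 0); z is over the plinth.
- mid_bed (a point): where the bed's top is, at shift 0, under the middle of the mounted plaque: x = -5, y = 0, z = 40 mm (fixed to the base, blind to the shift). Black springy pad (4 N per mm, 3 mm travel), x -58 to 60, 34 mm wide: the plaque overhangs it 7 mm on each side, room for fingers beside it down to z = 22 mm. Plaque home: long axis along x, centre at x = -5, y = 0, z = 47 mm.
- mid_edge (a point): middle of the fixed edge's face at shift 0: x = -60, y = 0, z = 47 mm (does not show the shift). The face is 46 mm wide and looks to +x. A lip over it reaches 8 mm over the bed (to x = -52), z = 57 to 61 mm: a slot 17 mm high for the 14 mm plaque, which cannot be put in from above there but must come down beside the lip, then go under it in -x.
- mid_nose (a point): middle of the arm nose's face at rest, at shift 0: x = 38, y = 0, z = 67 mm (does not show the shift). The nose is a slippery upright white post, 12 mm across, z = 41 to 93 mm. Held above the lip, the plaque's end pushes it in +x. Its face is at x = 50 with the plaque home; it must be pushed beyond 58 for the other end to clear the lip; stop at 65.
- clip (a joint): angle of the sprung curved steel arm, rad, 0 at rest, grows as its nose goes in +x: about 0.17 with the plaque home, 0.29 where it just clears the lip, 0.40 at the stop (stay below 0.385). Upright pivot at x = 61, y = -70 mm at shift 0. Spring force at the nose about 1.4 N at rest, 5.3 N home, 7.9 N just clear, 10.5 N at the stop. Keep all forces between plaque and holder below 28 N in sum.
- tumbler_yellow_2: bystander: the loose yellow tumbler behind the middle of the work, 70 mm across, 186 mm tall, origin under its base
- price_card: bystander: small loose folded white card, 35 x 62 x 39 mm, origin under it, near the robot
- cup: bystander: small loose terracotta cup, 79 mm across, 76 mm tall, origin under it, near the robot on the left
Things that resemble listed ones, but are neither listed nor needed, are in the scene too. Of the things that look like the part that bears plaque_mid, take the one that is farthest to the robot's right at the start.

How it is judged:
By the outcome, as a careful person would: the job done as asked, in the order asked, and still so for the second after the job is handed in, with the robot touching nothing.
It also fails if it takes over 72 s, if anything falls off the work surface, if the arm or the gripper's body presses on something with over 40 N, if the wrist force passes 120 N, or if a joint passes its speed limit or range.

### The arm

A 6-joint arm with a two-finger parallel gripper is mounted at the origin on a cart in front of the work surface, level with it; the furniture and walls round the work are solid. World frame = base frame: x ahead of the robot, y to its left, z up, the work surface at z = 0. Lengths are in mm, angles in degrees, forces in N, time in s.
With the tool pointing down it reaches from about 350 to 850 mm from the base axis. Payload 8.1 kg.
Tool frame: the origin (TCP) lies midway between the tips of the shut fingers; the grasp point (between the pads) lies 19 mm behind it (r.pinch_z is the distance from the TCP to the grasp point, in mm); z points along the fingers, y is the line along which they close (so a half turn about z gives the same grasp; the last joint's range is limited). The gripper opens to 85 mm and grips with 20 to 120 N. Pads are 22 mm wide; open, the fingers measure 114 mm over their backs; the gripper's body (76 mm by 85 mm) begins 54 mm behind the grasp point. The pads swing forward as they close: fully open they stand 13 mm farther back than shut.
Start: joints at [-4.893, 7.471, 85.268, -0, 87.261, -4.893], TCP at [600.004, 0.022, 231.292] pointing down, gripper open.
Joint ranges: [-169.43, 169.43], [-51.17, 129.36], [1.28, 143.12], [-76.62, 256.62], [0, 156.53], [-152.29, 152.29]. Speed limits (degrees/s): [136.94, 136.94, 159.86, 180, 180, 180].

### API

Orientations are given as [roll, pitch, yaw] about the fixed x, y, z axes, in that order (R = Rz(yaw) Ry(pitch) Rx(roll)).
In Python, from bench import sensors, optics, job, r gives the robot as it stands.
- The arm moves only by the tool play_rows, never from a script. Its argument "motion" is a list that holds one entry, the list of rows, each a list of 6 numbers: the shift along the tool's x, y, z in cm, then the turn, a rotation vector about the tool's x, y, z in degrees. In form: [[[x, y, z, ax, ay, az], ...]]. A call has 1 to 5 rows; each row is the pose to reach, as a shift and turn from the pose commanded when the call began, along the tool's axes at that moment; what a row does not reach only later rows make up. A row lasts 1/10 s, in which the tool goes at most 50 mm and 8.59 degrees, less where a joint would pass 70% of its speed; a pose out of reach is approached as far as the arm can. A call with a gripper value outside its range is refused whole. "jaw" is the opening, from 0 (shut) to 1 (fully open), set as the call begins (left out, the last holds). The fingers move at their own pace and stop on an object; "squeeze" is the grip in N (left out, the last holds). Time passes only in rows, so rows that repeat a pose let the fingers close. It gives the time, the measured TCP pose, the force, the opening and the grip force at its end, in the units of the state.
- sensors.sense(): the state, without advancing time (a new reading comes with each control period).
- optics.snapshot(name): name is "scene" or "side" or "wrist"; returns a dict with "pixels" (480x640x3 uint8, red, green, blue), "mtx" (3x3 intrinsics, pixels), "k1" (the pictures are not rectified: a ray, as slopes to the right and down, at radius r is drawn at 1 + k1 r^2 times it, then the intrinsics apply), "R" (3x3) and "t" (3): a world point X has camera coordinates R X + t; the wrist camera has in their place "T_tool_cam" (4x4, takes a point from camera to tool coordinates, whose origin is the TCP and whose axes are the flange's). Camera axes: x right, y down, z forward; pixel columns grow to the right and rows downward; lengths in mm; the calibration is good to about 2 mm. A picture is of the moment at which its call begins: read the wrist's pose just before it. There is no depth.
- job.hand_in(): hands the job in; it is judged then, once.
The state is a dict: "time": time; "joint_pos": joint angles; "qd": joint speeds; "joint_efforts": joint torques, N m; "tool_pos": TCP position; "tcp_rot": TCP orientation; "ft_force": force on the tool from outside, world axes, zero at the start; "wrist_torque": the same for the moment, N m; "finger_gap": finger opening in mm; "grip_force": force on a finger pad.
Only numpy, scipy, OpenCV 4.12 (cv2) and the standard library are available. Lean on these libraries where they do the work, as an engineer would, in place of code of your own. Each camera call takes 0.05 s, during which the arm holds its last target. There are 200 camera calls.

## Working session

There is one attempt and no reset: what is moved stays moved. The work goes in short steps, Python scripts to look and compute and a tool call to move; the robot and the scene stay as the last step left them, time stands still between calls to the robot, and variables do not carry over. Pictures are saved under pics/ and viewed, at most 10 in all, crops included, and the job is handed in when it is done.

Besides the shell and the picture viewer there is one more tool, called after "Emit:" as a command line: name --argument value ..., lists and objects as JSON in quotes. play_rows: Moves the arm, as the interface text tells. Its arguments: {"type":"object","properties":{"motion":{"type":"array","items":{"type":"array","items":{"type":"array","items":{"type":"number"}}}},"jaw":{"type":"number"},"squeeze":{"type":"number"}},"required":["motion"]}

```bash
ls; mkdir -p pics; python3 - <<'E'
from bench import sensors, optics, r
import cv2, pickle
print(sensors.sense(), r.pinch_z)
d={}
for n in("scene","side","wrist"):
    s=optics.snapshot(n); d[n]=s
    cv2.imwrite(f"pics/{n}0.png",s["pixels"][:,:,::-1])
    print(n,{k:v for k,v in s.items() if k!="pixels"})
pickle.dump(d,open("d0.pkl","wb"))
E
```

```text
pics
{'time': 0.0, 'joint_pos': array([-4.89267952e+00,  7.51742884e+00,  8.53292057e+01, -1.82231981e-03,
        8.72603249e+01, -4.89252601e+00]), 'qd': array([ 0.09417819, -0.05640732, -0.00694874, -0.02258637, -0.06205825,
       -0.03957281]), 'joint_efforts': array([-1.90700346e-03, -5.69404185e+01, -5.00557995e+01, -2.19391650e-04,
        1.44415747e-02,  7.24149572e-05]), 'tool_pos': array([5.99454958e+02, 6.13467724e-02, 2.30220931e+02]), 'tcp_rot': array([-1.79893275e+02, -7.30879536e-03,  8.99999285e+01]), 'ft_force': array([ 0.15115471, -0.8677434 ,  0.25089991]), 'wrist_torque': array([-0.04483573, -0.03179136,  0.05012301]), 'grip_force': 0.0, 'finger_gap': 85.29512164677733} 18.700000000000003
scene {'mtx': array([[526.88487118,   0.        , 308.89969684],
       [  0.        , 526.88487118, 233.95063308],
       [  0.        ,   0.        ,   1.        ]]), 'k1': -0.09966240001816763, 'R': array([[ 0.84441654, -0.53546659,  0.01536985],
       [-0.34309321, -0.56263823, -0.75214711],
       [ 0.41139731,  0.62985217, -0.65881598]]), 't': array([-466.89932026,  290.
[... 283 characters left out ...]
[-0.02648988, -0.50732384, -0.86134825],
       [ 0.07166282,  0.85846994, -0.50783246]]), 't': array([-589.0247273 ,   97.85692311,  999.54921549])}
wrist {'mtx': array([[414.57033166,   0.        , 321.91396185],
       [  0.        , 414.57033166, 236.31694567],
       [  0.        ,   0.        ,   1.        ]]), 'k1': 0.0204887172168114, 'T_tool_cam': array([[ 1.13326820e-03, -9.60689653e-01, -2.77622238e-01,
         6.95351205e+01],
       [ 9.99999000e-01,  1.32344506e-03, -4.97629107e-04,
         1.95773073e-01],
       [ 8.45484913e-04, -2.77621397e-01,  9.60690192e-01,
        -1.42565385e+02],
       [ 0.00000000e+00,  0.00000000e+00,  0.00000000e+00,
         1.00000000e+00]])}
```

View pics/scene0.png

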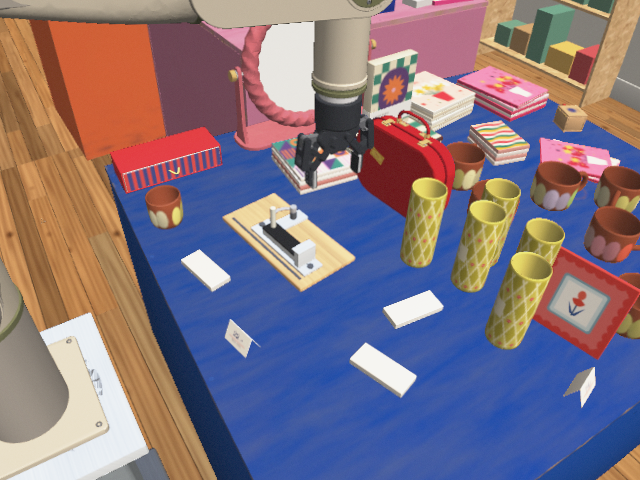

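View pics/side0.png

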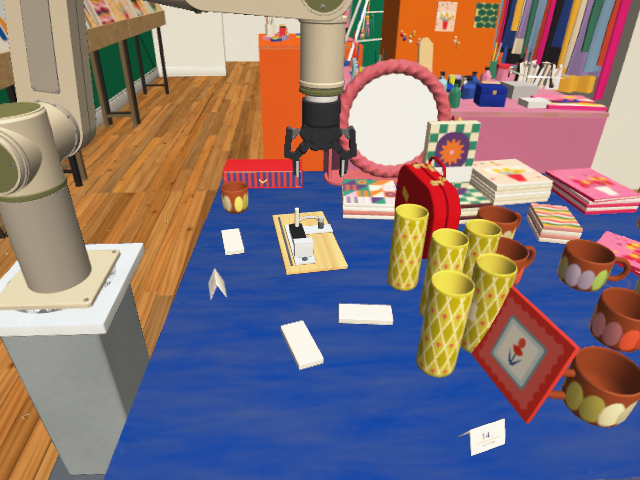

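View pics/wrist0.png

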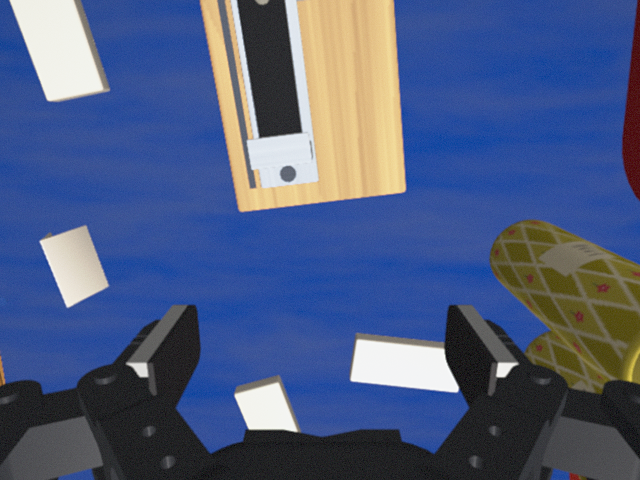

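The three views show the scene. White plaque-like bars lie at (205,270), (413,309) and (383,370) in the scene view. The last one, at (302,344) in the side view, looks farthest right (lowest y). The holder's lip block is at (304,252) in scene and (280,150) in wrist, and the nose post is at (272,215) in scene.

```bash
cat > h.py <<'E'
import numpy as np, cv2
from scipy.spatial.transform import Rotation as Rn
def cam(s,state=None):
    """returns camera centre and R (cam->world)"""
    if "R" in s: return -s["R"].T@s["t"], s["R"].T
    T=s["T_tool_cam"]; Rt=Rn.from_euler("xyz",state["tcp_rot"],degrees=True).as_matrix()
    return Rt@T[:3,3]+state["tool_pos"], Rt@T[:3,:3]
def rays(s,uv,state=None):
    c,R=cam(s,state)
    n=cv2.undistortPoints(np.float64(uv).reshape(-1,1,2),s["mtx"],np.array([s["k1"],0,0,0.]))[:,0]
    d=np.c_[n,np.ones(len(n))]@R.T
    return c,d/np.linalg.norm(d,axis=1)[:,None]
def plane(s,uv,z,state=None):
    c,d=rays(s,uv,state); return c+d*((z-c[2])/d[:,2])[:,None]
def tri(views):
    """views: list of (c,d) -> point, rms miss"""
    A=np.zeros((3,3));b=np.zeros(3)
    for c,d in views:
        P=np.eye(3)-np.outer(d,d);A+=P;b+=P@c
    X=np.linalg.solve(A,b)
    return X,max(np.linalg.norm((np.eye(3)-np.outer(d,d))@(X-c)) for c,d in views)
def blobs(mask,lo,hi):
    n,l,st,ce=cv2.connectedComponentsWithStats(mask.astype(np.uint8))
    return [((l==i).astype(np.uint8),st[i],ce[i]) for i in range(1,n) if lo<st[i,4]<hi]
E
python3 - <<'E'
import pickle; from h import *
d=pickle.load(open("d0.pkl","rb"))
C={}
for n in("scene","side"):
    p=d[n]["pixels"]; hsv=cv2.cvtColor(p,cv2.COLOR_RGB2HSV)
    m=(hsv[...,1]<60)&(hsv[...,2]>140); m[:200]=0
    for b,st,ce in blobs(m,150,4000):
        X=plane(d[n],[ce],7)[0]
        if 300<X[0]<900 and abs(X[1])<500:
            c=cv2.findContours(b,0,2)[0][0]
            print(n,ce.round(1),st[4],X.round(), plane(d[n],cv2.boxPoints(cv2.minAreaRect(c)),7)[:,:2].round().tolist())
            C[n,tuple(X.round())]=ce
E
```

```text
scene [285.6 217.1] 576 [616. 200.   7.] [[560.0, 210.0], [634.0, 286.0], [682.0, 178.0], [608.0, 111.0]]
scene [294.4 252.5] 1022 [572.  87.   7.] [[527.0, 210.0], [611.0, 261.0], [629.0, 38.0], [553.0, 2.0]]
scene [206.2 269.8] 1004 [389. 138.   7.] [[351.0, 192.0], [403.0, 224.0], [424.0, 89.0], [375.0, 63.0]]
scene [413.2 308.4] 1238 [ 686. -168.    7.] [[637.0, -134.0], [762.0, -147.0], [736.0, -201.0], [617.0, -186.0]]
scene [238.1 337.9] 547 [366. -53.   7.] [[341.0, -21.0], [375.0, -5.0], [391.0, -86.0], [358.0, -100.0]]
scene [383.5 368.8] 1632 [ 550. -246.    7.] [[505.0, -200.0], [557.0, -174.0], [591.0, -289.0], [541.0, -309.0]]
scene [586.6 384.7] 428 [ 830. -467.    7.] [[778.0, -471.0], [868.0, -439.0], [880.0, -464.0], [789.0, -495.0]]
side [368.2 205.4] 519 [781. 334.   7.] [[708.0, 375.0], [869.0, 368.0], [852.0, 293.0], [698.0, 300.0]]
side [304.4 217.2] 153 [582. 267.   7.] [[532.0, 233.0], [552.0, 340.0], [639.0, 266.0], [614.0, 169.0]]
side [368.1 216.7] 193 [767. 260.   7.] [[692.0, 257.0], [696.0, 280.0], [842.0, 265.0], [836.0, 242.0]]
side [305.3 243.1] 804 [576. 122.   7.] [[524.0, 222.0], [656.0, 250.0], [646.0, 39.0], [532.0, 20.0]]
side [232.2 241.3] 483 [385. 141.   7.] [[348.0, 203.0], [398.0, 220.0], [420.0, 86.0], [374.0, 72.0]]
side [216.  283.5] 292 [364. -43.   7.] [[333.0, 10.0], [370.0, 20.0], [392.0, -91.0], [358.0, -98.0]]
side [365.4 313.8] 1069 [ 684. -166.    7.] [[624.0, -190.0], [634.0, -127.0], [747.0, -139.0], [731.0, -202.0]]
side [302.  344.4] 1195 [ 549. -246.    7.] [[507.0, -191.0], [557.0, -161.0], [587.0, -292.0], [542.0, -315.0]]
side [486.8 436.5] 938 [ 821. -464.    7.] [[782.0, -453.0], [862.0, -433.0], [855.0, -476.0], [780.0, -493.0]]
```

Emit:
play_rows --motion '[[[3,-0.5,-1,0,0,0],[6,-1,-1.5,0,0,0],[9,-1.5,-1.5,0,0,0],[11,-2,-1.5,0,0,0],[11,-2,-1.5,0,0,0]]]'

```text
time: 0.65
tool_pos: [579.2, 112.6, 246.0]
tcp_rot: [-180.0, -0.0, 90.2]
ft_force: [0.4, -1.0, 0.6]
finger_gap: 85.6
grip_force: 0.0
```

```bash
python3 - <<'E'
from bench import sensors, optics
import cv2, pickle
st=sensors.sense(); s=optics.snapshot("wrist"); print(st["tool_pos"],st["tcp_rot"],st["qd"].round(1))
pickle.dump((st,s),open("w1.pkl","wb")); cv2.imwrite("pics/w1.png",s["pixels"][:,:,::-1])
E
```

```text
[579.18805079 112.58567604 246.00326783] [-1.79956073e+02 -4.62549867e-02  9.01714758e+01] [-2.6  0.3 -0.2 -1.4 -0.1 -2.2]
```

View pics/w1.png

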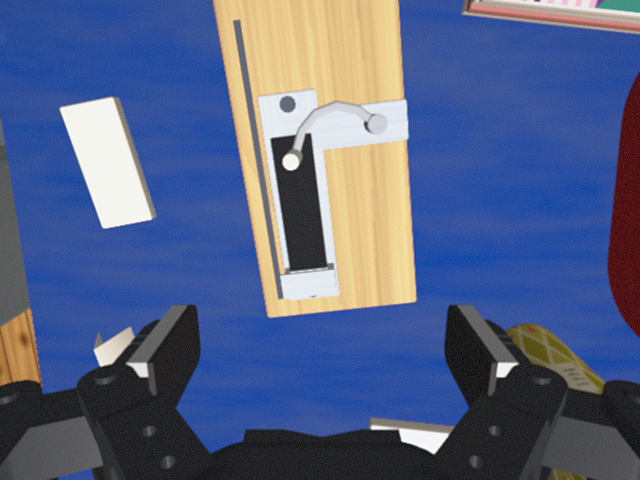

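Emit:
play_rows --motion '[[[0,2,0,0,0,0],[0,5,0,0,0,0],[0,8,0,0,0,0],[0,8,0,0,0,0]]]'

```text
time: 1.1
tool_pos: [662.0, 108.3, 243.9]
tcp_rot: [-179.9, 0.0, 89.9]
ft_force: [-0.3, 0.0, 0.1]
finger_gap: 85.3
grip_force: 0.0
```

```bash
python3 - <<'E'
from bench import sensors, optics
import cv2, pickle
st=sensors.sense(); s=optics.snapshot("wrist"); print(st["tool_pos"],st["tcp_rot"],st["qd"].round(1))
pickle.dump((st,s),open("w2.pkl","wb")); cv2.imwrite("pics/w2.png",s["pixels"][:,:,::-1])
E
```

```text
[661.97919745 108.27018273 243.88096813] [-1.79884382e+02  4.24642673e-02  8.98997730e+01] [ 0.5 -3.7  4.   0.2  0.9  0.3]
```

View pics/w2.png

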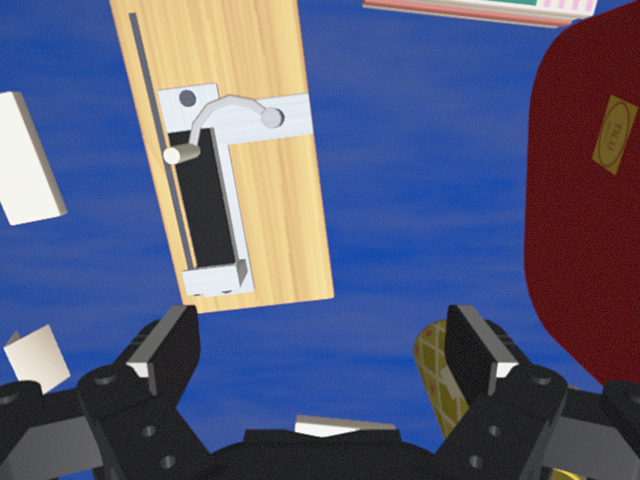

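W1 shows the black pad with corners near (273,138), (311,135), (327,270) and (290,272). The lip is at (309,284) and the nose top at (291,160). In W2 the pad runs from (170,132) to (238,263) and the nose top is at (172,156). I'll measure from both views.

```bash
python3 - <<'E'
import pickle; from h import *
V=[];
rois=[(255,345,130,280),(160,260,125,275)]
noseroi=[(278,304,148,172),(160,182,144,168)]
for k,(x0,x1,y0,y1) in zip((1,2),rois):
    st,s=pickle.load(open(f"w{k}.pkl","rb")); p=s["pixels"]
    m=np.zeros(p.shape[:2],bool); m[y0:y1,x0:x1]=(p[y0:y1,x0:x1].max(2)<45)
    bl=sorted(blobs(m,500,20000),key=lambda b:-b[1][4])
    b,_,_=bl[0]
    rows=np.where(b.any(1))[0]; print("pad rows",rows[0],rows[-1],[x[1][4] for x in bl])
    rr=rows[(rows>rows[0]+50)&(rows<rows[-1]-8)]
    L=np.array([[np.where(b[r])[0][0]-.5,r] for r in rr]); Rr=np.array([[np.where(b[r])[0][-1]+.5,r] for r in rr])
    for nm,e in(("L",L),("R",Rr)):
        X=plane(s,e,40,st); f=np.polyfit(X[:,1],X[:,0],1); print(k,nm,"slope deg",np.degrees(np.arctan(-f[0]))+90,"x at y=150",np.polyval(f,150), "rms",np.std(X[:,0]-np.polyval(f,X[:,1])))
    # pad ends: at mid-width
    mid=(np.polyfit(L[:,1],L[:,0],1)+np.polyfit(Rr[:,1],Rr[:,0],1))/2
    ends=[]
    col=[(r,b[r,int(round(np.polyval(mid,r)))]) for r in range(y0,y1)]
    on=[r for r,v in col if v]; t,bo=on[0],on[-1]
    for r in (t-.5,bo+.5): ends.append([np.polyval(mid,r),r])
    # nose bright cap
    a0,a1,c0,c1=noseroi[k-1]; hs=cv2.cvtColor(p,cv2.COLOR_RGB2HSV)
    n=np.zeros(m.shape,bool); n[c0:c1,a0:a1]=(p[c0:c1,a0:a1].min(2)>200)
    q=sorted(blobs(n,20,600),key=lambda b:-b[1][4]); print("nose",[(x[1].tolist(),x[2].round(1)) for x in q[:2]])
    ends.append(q[0][2])
    print(k,"ends px",np.round(ends,1).tolist(), "far@40",plane(s,[ends[0]],40,st)[0].round(1),"lip@57",plane(s,[ends[1]],57,st)[0].round(1),"nose@93",plane(s,[ends[2]],93,st)[0].round(1))
    V.append([ (c:=rays(s,[e],st))and (c[0],c[1][0]) for e in ends])
for i,n in enumerate(("far","lip","nose")): print(n,tri([V[0][i],V[1][i]]))
st,s=pickle.load(open("w1.pkl","rb"));cr=s["pixels"][120:310,230:420];A=cv2.resize(cr,None,fx=2.1,fy=2.1,interpolation=cv2.INTER_CUBIC)
st,s=pickle.load(open("w2.pkl","rb"));cr=s["pixels"][120:310,130:320];B=cv2.resize(cr,None,fx=2.1,fy=2.1,interpolation=cv2.INTER_CUBIC)
cv2.imwrite("pics/c12.png",np.hstack([A,B])[:,:,::-1])
E
```

```text
Traceback (most recent call last):
IndexError: list index out of range
```

```bash
cat > m.py <<'E'
import pickle; from h import *
V=[];
rois=[(255,345,130,280),(160,260,125,275)]
noseroi=[(278,304,148,172),(160,182,144,168)]
for k,(x0,x1,y0,y1) in zip((1,2),rois):
    st,s=pickle.load(open(f"w{k}.pkl","rb")); p=s["pixels"]
    print("pad rgb",p[215,305] if k==1 else p[215,207])
    m=np.zeros(p.shape[:2],bool); m[y0:y1,x0:x1]=(p[y0:y1,x0:x1].max(2)<70)
    bl=sorted(blobs(m,300,20000),key=lambda b:-b[1][4])
    b,_,_=bl[0]
    rows=np.where(b.any(1))[0]; print("pad rows",rows[0],rows[-1],[x[1][4] for x in bl])
    rr=rows[(rows>rows[0]+50)&(rows<rows[-1]-8)]
    L=np.array([[np.where(b[r])[0][0]-.5,r] for r in rr]); Rr=np.array([[np.where(b[r])[0][-1]+.5,r] for r in rr])
    for nm,e in(("L",L),("R",Rr)):
        X=plane(s,e,40,st); f=np.polyfit(X[:,1],X[:,0],1); print(k,nm,"slope deg",np.degrees(np.arctan(-f[0]))+90,"x at y=150",np.polyval(f,150), "rms",np.std(X[:,0]-np.polyval(f,X[:,1])))
    mid=(np.polyfit(L[:,1],L[:,0],1)+np.polyfit(Rr[:,1],Rr[:,0],1))/2
    ends=[]
    on=[r for r in range(y0,y1) if b[r,int(round(np.polyval(mid,r)))]]; t,bo=on[0],on[-1]
    for r in (t-.5,bo+.5): ends.append([np.polyval(mid,r),r])
    a0,a1,c0,c1=noseroi[k-1]
    n=np.zeros(m.shape,bool); n[c0:c1,a0:a1]=(p[c0:c1,a0:a1].min(2)>200)
    q=sorted(blobs(n,20,600),key=lambda b:-b[1][4]); print("nose",[(x[1].tolist(),x[2].round(1)) for x in q[:2]])
    ends.append(q[0][2])
    print(k,"ends px",np.round(ends,1).tolist(), "far@40",plane(s,[ends[0]],40,st)[0].round(1),"lip@57",plane(s,[ends[1]],57,st)[0].round(1),"nose@93",plane(s,[ends[2]],93,st)[0].round(1))
    V.append([(rays(s,[e],st)[0],rays(s,[e],st)[1][0]) for e in ends])
for i,n in enumerate(("far","lip","nose")): print(n,tri([V[0][i],V[1][i]]))
E
python3 - <<'E'
import pickle; from h import *
st,s=pickle.load(open("w1.pkl","rb"));cr=s["pixels"][120:310,230:420];A=cv2.resize(cr,None,fx=2.1,fy=2.1,interpolation=cv2.INTER_CUBIC)
st,s=pickle.load(open("w2.pkl","rb"));cr=s["pixels"][120:310,130:320];B=cv2.resize(cr,None,fx=2.1,fy=2.1,interpolation=cv2.INTER_CUBIC)
cv2.imwrite("pics/c12.png",np.hstack([A,B])[:,:,::-1])
E
python3 m.py
```

```text
pad rgb [43 39 41]
pad rows 134 269 [np.int32(4439)]
1 L slope deg 97.04661397712287 x at y=150 538.851983425115 rms 0.25838844818049794
1 R slope deg 96.95665905724383 x at y=150 571.0165529524065 rms 0.2557930844347388
nose [([283, 154, 16, 16, 191], array([290.4, 161.7]))]
1 ends px [[290.3, 136.5], [308.3, 268.5], [290.4, 161.7]] far@40 [552.9 166.4  40. ] lip@57 [567.6  57.9  57. ] nose@93 [556.7 151.5  93. ]
pad rgb [43 46 49]
pad rows 129 266 [np.int32(4472)]
2 L slope deg 97.20654430298981 x at y=150 538.8004395137193 rms 0.24656155930265924
2 R slope deg 96.92654560164404 x at y=150 572.5863915141977 rms 0.27070046083405175
nose [([164, 148, 16, 16, 203], array([171.3, 155.5]))]
2 ends px [[194.3, 158.5], [216.4, 264.5], [171.3, 155.5]] far@40 [556.4 144.2  40. ] lip@57 [572.6  57.7  57. ] nose@93 [557.  151.4  93. ]
far (array([555.81380754, 155.7184452 ,  45.74499632]), np.float64(11.1673020936099))
lip (array([566.89951286,  50.13384013,  36.2754628 ]), np.float64(0.00280764284780852))
nose (array([556.61492072, 151.35855438,  92.05171859]), np.float64(0.020449932523758128))
```

View pics/c12.png

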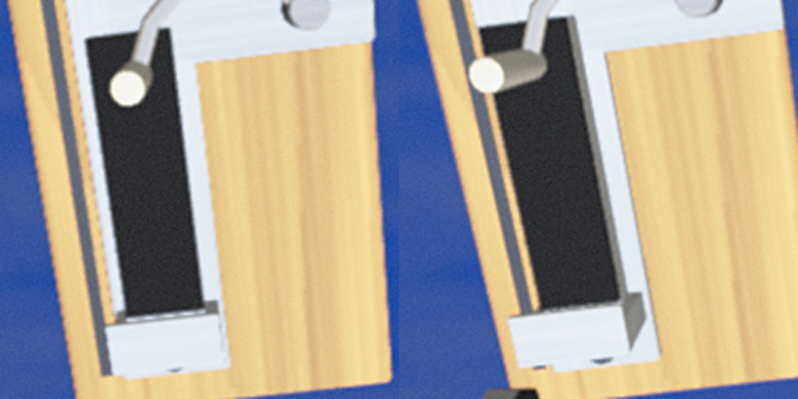

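The crops show the pad, lip block and nose clearly. The holder's axis points at about 97° and the nose centre is at (556.6, 151.4, 92). The lip tip is near y≈57, so the home centre is about (561, 103.6). These agree with the given sizes to within 2 mm, so I'll go to the plaque.

Emit:
play_rows --motion '[[[-3.8,-1,0.5,0,0,0],[-7.6,-2,1,0,0,0],[-11.4,-3.1,2,0,0,0],[-15.2,-4.1,3,0,0,0],[-19.1,-5.2,4,0,0,0]]]'

```text
time: 1.65
tool_pos: [606.7, -82.8, 206.4]
tcp_rot: [180.0, 0.0, 90.0]
ft_force: [0.6, 0.3, -0.7]
finger_gap: 85.6
grip_force: 0.0
```

Emit:
play_rows --motion '[[[-3.8,-1,1,0,0,-4],[-7.6,-2,2,0,0,-8],[-11.4,-3.1,3,0,0,-12],[-15.2,-4.1,4,0,0,-16],[-19.1,-5.2,5.4,0,0,-18]]]'

```text
time: 2.15
tool_pos: [555.0, -273.8, 153.1]
tcp_rot: [179.9, 0.1, 108.1]
ft_force: [0.3, 0.1, 0.5]
finger_gap: 85.6
grip_force: 0.0
```

Emit:
play_rows --motion '[[[0,0,0,0,0,0],[0,0,0,0,0,0],[0,0,0,0,0,0]]]'

```text
time: 2.45
tool_pos: [556.1, -271.4, 153.0]
tcp_rot: [180.0, 0.0, 108.0]
ft_force: [0.1, -0.2, -0.0]
finger_gap: 85.4
grip_force: 0.0
```

```bash
cat > p.py <<'E'
import pickle; from h import *
from bench import sensors, optics
st=sensors.sense(); s=optics.snapshot("wrist"); p=s["pixels"]; print(st["tool_pos"],st["tcp_rot"])
pickle.dump((st,s),open("w3.pkl","wb")); cv2.imwrite("pics/w3.png",p[:,:,::-1])
m=(cv2.cvtColor(p,cv2.COLOR_RGB2HSV)[...,1]<60)&(p.min(2)>150)
for b,t,ce in blobs(m,2000,60000):
    c=max(cv2.findContours(b,0,2)[0],key=cv2.contourArea); rc=cv2.minAreaRect(c)
    q=plane(s,cv2.boxPoints(rc),14,st); print(t,rc[2],p[int(ce[1]),int(ce[0])])
    print(q.round(1).tolist(),q.mean(0).round(1),"sides",np.linalg.norm(q-np.roll(q,1,0),axis=1).round(1),
     "ang",[round(float(np.degrees(np.arctan2(*(q[i]-q[i-1])[[1,0]]))),1) for i in range(4)])
E
python3 p.py
```

```text
[ 556.07070651 -271.39788241  153.00192757] [1.79960329e+02 1.33749699e-02 1.07986472e+02]
[  466    61   174   138 12548] 27.299571990966797 [231 231 219]
[[626.9, -185.2, 14.0], [631.2, -138.0, 14.0], [738.8, -150.7, 14.0], [739.8, -200.6, 14.0]] [ 684.2 -168.7   14. ] sides [114.   47.3 108.3  49.9] ang [172.2, 84.7, -6.7, -88.8]
[  288    97    74   161 11206] 90.0 [236 238 229]
[[510.0, -200.8, 14.0], [554.6, -186.2, 14.0], [591.0, -288.7, 14.0], [541.2, -304.9, 14.0]] [ 549.2 -245.1   14. ] sides [108.7  46.9 108.7  52.3] ang [106.7, 18.0, -70.4, -162.0]
```

View pics/w3.png

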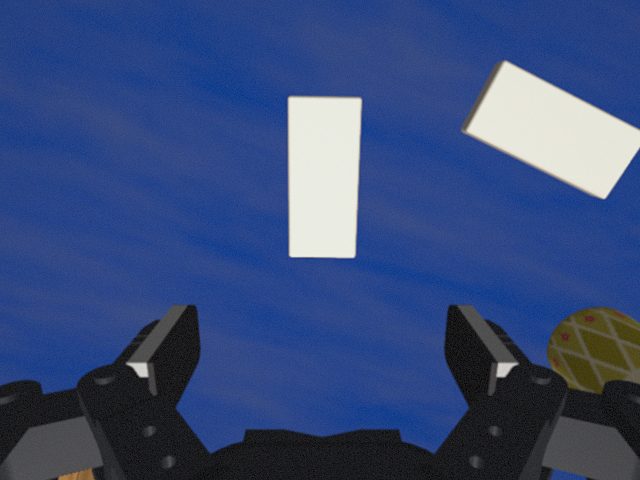

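W3 shows the target plaque upright at about (325,177), with corners from (288,97) to (360,257). Its centre is (549.2, −245.1), its axis is at 108° and its size fits. Descending now.

Emit:
play_rows --motion '[[[1,0.05,3,0,0,0],[2,0.1,6.5,0,0,0],[2.7,0.15,10,0,0,0],[2.7,0.15,13,0,0,0],[2.7,0.15,13,0,0,0]]]' --jaw 1

```text
time: 3.0
tool_pos: [546.1, -242.4, 17.8]
tcp_rot: [-179.7, -0.3, 108.1]
ft_force: [-0.5, 0.5, -0.1]
finger_gap: 85.5
grip_force: 0.0
```

Emit:
play_rows --motion '[[[0,0,1,0,0,0],[0,0,1.8,0,0,0],[0,0,2.2,0,0,0],[0,0,2.2,0,0,0],[0,0,2.2,0,0,0]]]'

```text
time: 3.5
tool_pos: [549.5, -246.2, 1.0]
tcp_rot: [180.0, 0.0, 108.0]
ft_force: [0.0, 0.7, -0.1]
finger_gap: 85.5
grip_force: 0.0
```

Emit:
play_rows --motion '[[[0,0,0,0,0,0],[0,0,0,0,0,0],[0,0,0,0,0,0],[0,0,0,0,0,0],[0,0,0,0,0,0]]]' --jaw 0.3 --squeeze 50

```text
time: 4.0
tool_pos: [549.6, -246.1, 0.9]
tcp_rot: [180.0, 0.0, 108.0]
ft_force: [-0.3, 0.1, 4.7]
finger_gap: 46.6
grip_force: 52.7
```

Emit:
play_rows --motion '[[[0,0,0,0,0,0],[0,0,0,0,0,0],[0,0,0,0,0,0]]]'

```text
time: 4.3
tool_pos: [549.6, -246.1, 0.9]
tcp_rot: [180.0, 0.0, 108.0]
ft_force: [-0.8, 1.0, 4.9]
finger_gap: 46.9
grip_force: 52.8
```

Emit:
play_rows --motion '[[[0,0,-0.3,0,0,0],[0,0,-1.5,0,0,0],[0,0,-4,0,0,0],[0,0,-7,0,0,0],[0,0,-10,0,0,0]]]'

```text
time: 4.8
tool_pos: [548.5, -245.5, 101.3]
tcp_rot: [-179.9, -0.1, 108.0]
ft_force: [-0.4, -0.3, -0.9]
finger_gap: 46.5
grip_force: 52.0
```

Emit:
play_rows --motion '[[[2,0.75,-2,0,0,0],[5,1.9,-2,0,0,0],[8,3,-2,0,0,0],[11.5,4.3,-2,0,0,0],[15.2,5.7,-2,0,0,0]]]'

```text
time: 5.3
tool_pos: [556.0, -82.6, 120.9]
tcp_rot: [180.0, 0.0, 108.0]
ft_force: [0.3, -0.4, -1.0]
finger_gap: 46.6
grip_force: 52.0
```

Emit:
play_rows --motion '[[[3.5,1.3,0,0,0,3],[7,2.6,0,0,0,6],[10.5,3.9,0,0,0,9],[13.4,5,0,0,0,11],[15.2,5.7,0,0,0,11]]]'

```text
time: 5.8
tool_pos: [563.1, 81.0, 120.8]
tcp_rot: [-180.0, -0.0, 97.0]
ft_force: [0.8, -0.4, -1.3]
finger_gap: 46.5
grip_force: 52.0
```

Emit:
play_rows --motion '[[[0,0,0,0,0,0],[0,0,0,0,0,0],[0,0,0,0,0,0]]]'

```text
time: 6.1
tool_pos: [563.5, 77.7, 120.4]
tcp_rot: [-180.0, 0.0, 97.0]
ft_force: [0.8, 0.2, -1.0]
finger_gap: 46.5
grip_force: 52.0
```

```bash
python3 - <<'E'
from h import *; from bench import sensors, optics; import pickle
st=sensors.sense(); print(st["tool_pos"],st["tcp_rot"],st["ft_force"],st["finger_gap"])
out=[]
for n in("scene","side","wrist"):
    s=optics.snapshot(n); p=s["pixels"]; pickle.dump((st,s),open(f"g_{n}.pkl","wb"))
    c=np.array([320,240]) 
    if n!="wrist":
        X=s["R"]@np.array([564,79,115])+s["t"]; c=(s["mtx"]@(X/X[2]))[:2]
    x,y=int(c[0]),int(c[1]); print(n,x,y)
    if n!="wrist": out.append(cv2.resize(p[y-66:y+84,x-66:x+67],(399,450),interpolation=cv2.INTER_CUBIC))
    else: cv2.imwrite("pics/g_w.png",p[:,:,::-1])
cv2.imwrite("pics/g.png",np.hstack(out)[:,:,::-1])
E
```

```text
[563.46996368  77.71004815 120.4299765 ] [-1.79988610e+02  2.06459531e-02  9.69742120e+01] [ 0.78616862  0.19369477 -1.0043426 ] 46.53305329428292
scene 293 216
side 301 214
wrist 320 240
```

View pics/g.png

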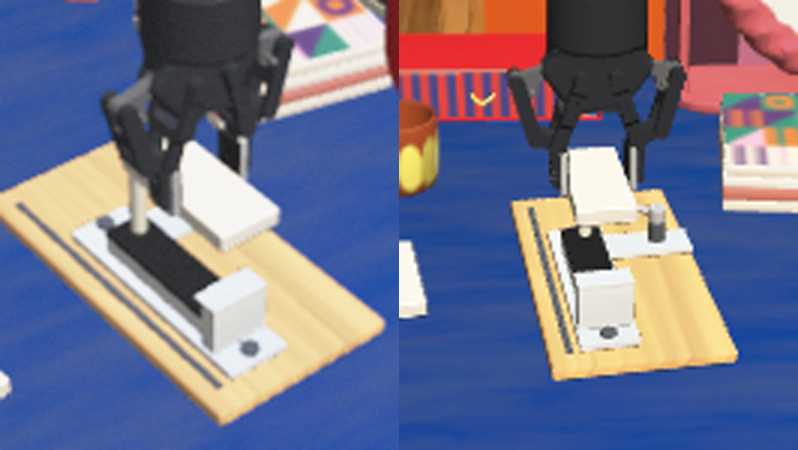

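The crops show the plaque held level, long axis along the holder, above and behind the lip, with the nose post ahead of it. I'll lower it to just above lip height and then feel for the nose.

Emit:
play_rows --motion '[[[0,0,1,0,0,0],[0,0,2.5,0,0,0],[0,0,4,0,0,0],[0,0,5.2,0,0,0],[0,0,5.2,0,0,0]]]'

```text
time: 6.75
tool_pos: [561.1, 78.4, 64.7]
tcp_rot: [-179.7, -0.0, 97.0]
ft_force: [-0.2, 0.2, -2.1]
finger_gap: 46.3
grip_force: 52.0
```

Emit:
play_rows --motion '[[[0.2,0.05,0,0,0,0],[0.4,0.05,0,0,0,0],[0.6,0.05,0,0,0,0],[0.8,0.05,0,0,0,0],[0.8,0.05,0,0,0,0]]]'

```text
time: 7.25
tool_pos: [563.3, 86.9, 68.8]
tcp_rot: [180.0, -0.0, 97.0]
ft_force: [0.4, 0.1, -1.6]
finger_gap: 46.2
grip_force: 52.0
```

Emit:
play_rows --motion '[[[0.1,0,0,0,0,0],[0.2,0,0,0,0,0],[0.3,0,0,0,0,0],[0.3,0,0,0,0,0]]]'

```text
time: 7.65
tool_pos: [562.7, 89.6, 68.3]
tcp_rot: [-180.0, -0.0, 97.0]
ft_force: [0.5, -0.1, -2.2]
finger_gap: 46.6
grip_force: 52.0
```

Emit:
play_rows --motion '[[[0.1,0,0,0,0,0],[0.2,0,0,0,0,0],[0.3,0,0,0,0,0],[0.3,0,0,0,0,0]]]'

```text
time: 8.05
tool_pos: [562.3, 92.4, 68.2]
tcp_rot: [-180.0, 0.0, 97.0]
ft_force: [0.1, -1.9, -1.0]
finger_gap: 46.9
grip_force: 52.0
```

Emit:
play_rows --motion '[[[0.1,0,0,0,0,0],[0.2,0,0,0,0,0],[0.3,0,0,0,0,0],[0.3,0,0,0,0,0]]]'

```text
time: 8.45
tool_pos: [561.9, 95.5, 68.3]
tcp_rot: [-180.0, 0.0, 97.0]
ft_force: [-0.2, -2.9, -1.3]
finger_gap: 46.7
grip_force: 52.0
```

The nose was felt at TCP y≈90.9, where 90.7 was expected. Pushing on slowly to a face position of about 60.5.

Emit:
play_rows --motion '[[[0.2,0,0,0,0,0],[0.45,0,0,0,0,0],[0.7,0,0,0,0,0],[0.95,0,0,0,0,0],[1.1,0,0,0,0,0]]]'

```text
time: 8.95
tool_pos: [560.5, 106.1, 68.2]
tcp_rot: [-180.0, 0.0, 97.0]
ft_force: [-0.7, -6.8, -1.3]
finger_gap: 46.7
grip_force: 52.1
```

Emit:
play_rows --motion '[[[0.15,0,0,0,0,0],[0.3,0,0,0,0,0],[0.45,0,0,0,0,0],[0.6,0,0,0,0,0],[0.6,0,0,0,0,0]]]'

```text
time: 9.45
tool_pos: [559.7, 111.6, 68.2]
tcp_rot: [-180.0, 0.1, 97.0]
ft_force: [-1.1, -8.6, -0.9]
finger_gap: 46.9
grip_force: 52.1
```

Emit:
play_rows --motion '[[[0,0,0,0,0,0],[0,0,0,0,0,0],[0,0,0,0,0,0]]]'

```text
time: 9.75
tool_pos: [559.8, 111.5, 68.2]
tcp_rot: [-180.0, 0.1, 97.0]
ft_force: [-0.5, -8.5, -0.8]
finger_gap: 46.5
grip_force: 52.1
```

```bash
python3 - <<'E'
from h import *; from bench import sensors, optics; import pickle
st=sensors.sense(); print(st["tool_pos"],st["tcp_rot"],st["ft_force"],st["finger_gap"])
out=[]
for n in("scene","side"):
    s=optics.snapshot(n); p=s["pixels"]; pickle.dump((st,s),open(f"k_{n}.pkl","wb"))
    X=s["R"]@np.array([566,70,65])+s["t"]; c=(s["mtx"]@(X/X[2]))[:2]
    x,y=int(c[0]),int(c[1]); print(n,x,y)
    out.append(cv2.resize(p[y-50:y+50,x-45:x+43],(396,450),interpolation=cv2.INTER_CUBIC))
cv2.imwrite("pics/k.png",np.hstack(out)[:,:,::-1])
E
```

```text
[559.7651676  111.47627107  68.21167253] [-1.79963392e+02  8.64401718e-02  9.69957491e+01] [-0.51590467 -8.48473083 -0.8107104 ] 46.49683827253036
scene 296 237
side 302 233
```

View pics/k.png

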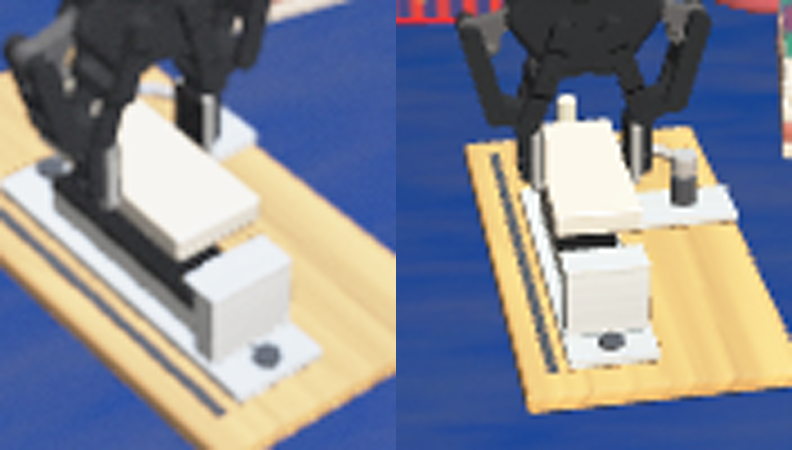

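The plaque's near end clears the lip edge slightly, with the black pad visible between them in both crops. I'll push 1.5 mm more, then lower it slowly.

Emit:
play_rows --motion '[[[0.05,0,0,0,0,0],[0.1,0,0,0,0,0],[0.15,0,0,0,0,0],[0.15,0,0,0,0,0]]]'

```text
time: 10.25
tool_pos: [559.6, 112.9, 68.2]
tcp_rot: [-180.0, 0.1, 97.0]
ft_force: [-0.3, -8.2, -1.2]
finger_gap: 46.6
grip_force: 52.1
```

Emit:
play_rows --motion '[[[0,0,0.2,0,0,0],[0,0,0.4,0,0,0],[0,0,0.6,0,0,0],[0,0,0.8,0,0,0],[0,0,0.8,0,0,0]]]'

```text
time: 10.75
tool_pos: [560.2, 112.9, 60.4]
tcp_rot: [180.0, 0.1, 97.0]
ft_force: [0.7, -8.3, -1.6]
finger_gap: 46.1
grip_force: 52.1
```

Emit:
play_rows --motion '[[[0,0,0.2,0,0,0],[0,0,0.4,0,0,0],[0,0,0.6,0,0,0],[0,0,0.8,0,0,0],[0,0,0.8,0,0,0]]]'

```text
time: 11.25
tool_pos: [560.2, 113.0, 52.4]
tcp_rot: [180.0, 0.1, 97.0]
ft_force: [0.5, -9.7, -2.1]
finger_gap: 46.6
grip_force: 52.1
```

Emit:
play_rows --motion '[[[0,0,0.2,0,0,0],[0,0,0.4,0,0,0],[0,0,0.6,0,0,0],[0,0,0.8,0,0,0],[0,0,0.8,0,0,0]]]'

```text
time: 11.75
tool_pos: [560.4, 113.0, 44.5]
tcp_rot: [179.9, 0.1, 97.0]
ft_force: [1.3, -9.4, -0.3]
finger_gap: 46.2
grip_force: 52.1
```

Emit:
play_rows --motion '[[[0,0,0.1,0,0,0],[0,0,0.2,0,0,0],[0,0,0.2,0,0,0]]]'

```text
time: 12.05
tool_pos: [560.4, 113.0, 42.7]
tcp_rot: [179.9, 0.1, 97.0]
ft_force: [0.6, -8.4, -0.4]
finger_gap: 46.8
grip_force: 52.2
```

Emit:
play_rows --motion '[[[0,0,0.05,0,0,0],[0,0,0.1,0,0,0],[0,0,0.1,0,0,0]]]'

```text
time: 12.35
tool_pos: [560.5, 113.0, 41.7]
tcp_rot: [179.9, 0.1, 97.0]
ft_force: [0.8, -8.9, -0.6]
finger_gap: 46.6
grip_force: 52.2
```

Emit:
play_rows --motion '[[[0,0,0.05,0,0,0],[0,0,0.05,0,0,0],[0,0,0.05,0,0,0]]]'

```text
time: 12.65
tool_pos: [560.5, 113.0, 41.3]
tcp_rot: [179.9, 0.1, 97.0]
ft_force: [1.3, -8.4, 0.9]
finger_gap: 46.1
grip_force: 52.2
```

Emit:
play_rows --motion '[[[0,0,0.05,0,0,0],[0,0,0.05,0,0,0],[0,0,0.05,0,0,0]]]'

```text
time: 12.95
tool_pos: [560.5, 113.0, 40.8]
tcp_rot: [179.9, 0.1, 97.0]
ft_force: [0.5, -8.2, 0.6]
finger_gap: 46.5
grip_force: 52.3
```

Emit:
play_rows --motion '[[[0,0,0.05,0,0,0],[0,0,0.05,0,0,0],[0,0,0.05,0,0,0]]]'

```text
time: 13.25
tool_pos: [560.6, 113.0, 40.5]
tcp_rot: [179.9, 0.1, 97.0]
ft_force: [1.5, -8.3, 0.8]
finger_gap: 46.5
grip_force: 52.3
```

Emit:
play_rows --motion '[[[-0.1,0,0,0,0,0],[-0.25,0,0,0,0,0],[-0.4,0,0,0,0,0],[-0.4,0,0,0,0,0]]]'

```text
time: 13.65
tool_pos: [561.1, 109.2, 40.5]
tcp_rot: [179.9, 0.1, 97.0]
ft_force: [1.1, -7.6, 0.7]
finger_gap: 46.9
grip_force: 52.3
```

Emit:
play_rows --motion '[[[-0.1,0,0,0,0,0],[-0.2,0,0,0,0,0],[-0.3,0,0,0,0,0],[-0.3,0,0,0,0,0]]]'

```text
time: 14.05
tool_pos: [561.6, 106.5, 40.5]
tcp_rot: [179.9, 0.0, 97.0]
ft_force: [1.6, -7.2, 0.0]
finger_gap: 46.5
grip_force: 52.2
```

Emit:
play_rows --motion '[[[-0.05,0,0,0,0,0],[-0.1,0,0,0,0,0],[-0.1,0,0,0,0,0]]]'

```text
time: 14.35
tool_pos: [561.8, 105.7, 40.5]
tcp_rot: [179.9, 0.0, 97.0]
ft_force: [2.0, -6.0, -0.3]
finger_gap: 46.7
grip_force: 52.2
```

Emit:
play_rows --motion '[[[-0.05,0,0,0,0,0],[-0.1,0,0,0,0,0],[-0.1,0,0,0,0,0]]]'

```text
time: 14.65
tool_pos: [561.9, 104.8, 40.5]
tcp_rot: [179.9, 0.0, 97.0]
ft_force: [2.0, -5.2, 1.0]
finger_gap: 46.6
grip_force: 52.2
```

Emit:
play_rows --motion '[[[-0.05,0,0,0,0,0],[-0.1,0,0,0,0,0],[-0.1,0,0,0,0,0]]]'

```text
time: 14.95
tool_pos: [562.0, 103.9, 40.5]
tcp_rot: [179.9, 0.0, 97.0]
ft_force: [2.7, -4.8, -0.0]
finger_gap: 46.6
grip_force: 52.2
```

Emit:
play_rows --motion '[[[-0.05,0,0,0,0,0],[-0.05,0,0,0,0,0],[-0.05,0,0,0,0,0]]]'

```text
time: 15.25
tool_pos: [562.0, 103.4, 40.5]
tcp_rot: [179.9, 0.0, 97.0]
ft_force: [3.6, -4.7, 0.3]
finger_gap: 46.6
grip_force: 52.2
```

Emit:
play_rows --motion '[[[-0.05,0,0,0,0,0],[-0.05,0,0,0,0,0],[-0.05,0,0,0,0,0]]]'

```text
time: 15.55
tool_pos: [561.8, 102.9, 40.3]
tcp_rot: [179.9, 0.0, 97.0]
ft_force: [2.7, -3.5, 1.1]
finger_gap: 46.4
grip_force: 52.3
```

Emit:
play_rows --motion '[[[-0.05,0,0,0,0,0],[-0.05,0,0,0,0,0],[-0.05,0,0,0,0,0]]]'

```text
time: 15.85
tool_pos: [561.7, 102.4, 40.2]
tcp_rot: [179.9, 0.0, 97.0]
ft_force: [3.5, -4.4, 1.5]
finger_gap: 46.7
grip_force: 52.4
```

```bash
python3 - <<'E'
from bench import sensors, optics
for i in range(4):
    st=sensors.sense(); print(st["time"],st["tool_pos"].round(2),st["tcp_rot"].round(2),st["ft_force"].round(1),st["wrist_torque"].round(2)); optics.snapshot("side")
E
```

```text
15.85 [561.66 102.41  40.2 ] [179.94   0.    97.  ] [ 3.5 -4.4  1.5] [-0.69 -0.51 -0.04]
15.9 [561.62 102.44  40.17] [1.7994e+02 1.0000e-02 9.7000e+01] [ 3.5 -4.6  2.5] [-0.65 -0.53 -0.05]
15.95 [561.63 102.41  40.18] [179.94   0.    97.  ] [ 2.6 -3.8  1. ] [-0.62 -0.51 -0.02]
16.0 [561.65 102.4   40.19] [1.7994e+02 1.0000e-02 9.7000e+01] [ 2.7 -4.3  1.6] [-0.69 -0.5  -0.07]
```

Emit:
play_rows --motion '[[[0,0.05,0,0,0,0],[0,0.05,0,0,0,0],[0,0.05,0,0,0,0]]]'

```text
time: 16.35
tool_pos: [561.7, 102.4, 40.0]
tcp_rot: [180.0, 0.0, 97.0]
ft_force: [0.8, -4.5, 3.6]
finger_gap: 46.8
grip_force: 52.6
```

Emit:
play_rows --motion '[[[0,0.05,0,0,0,0],[0,0.05,0,0,0,0],[0,0.05,0,0,0,0]]]'

```text
time: 16.65
tool_pos: [561.7, 102.4, 39.7]
tcp_rot: [-179.9, 0.0, 97.0]
ft_force: [-1.9, -4.9, 4.6]
finger_gap: 46.6
grip_force: 52.7
```

```bash
python3 - <<'E'
from bench import sensors, optics
for i in range(4):
    st=sensors.sense(); print(st["time"],st["tool_pos"].round(2),st["tcp_rot"].round(2),st["ft_force"].round(1),st["wrist_torque"].round(2)); optics.snapshot("side")
E
```

```text
16.65 [561.69 102.44  39.68] [-179.94    0.     97.  ] [-1.9 -4.9  4.6] [-0.78  0.13  0.03]
16.7 [561.7  102.43  39.66] [-179.94    0.     97.  ] [-0.7 -5.6  4.7] [-0.8   0.07 -0.03]
16.75 [561.68 102.43  39.65] [-179.94    0.     97.  ] [ 0.1 -5.2  4.4] [-0.8   0.16  0.02]
16.8 [561.68 102.43  39.66] [-179.94    0.     97.01] [-0.1 -4.3  4.1] [-0.74  0.1  -0.04]
```

Emit:
play_rows --motion '[[[-0.05,0,-0.03,0,0,0],[-0.05,0,-0.03,0,0,0],[-0.05,0,-0.03,0,0,0]]]'

```text
time: 17.15
tool_pos: [561.8, 102.2, 39.8]
tcp_rot: [-180.0, -0.0, 97.0]
ft_force: [-1.8, -3.0, 2.2]
finger_gap: 46.5
grip_force: 52.4
```

Emit:
play_rows --motion '[[[-0.05,0,0,0,0,0],[-0.05,0,0,0,0,0],[-0.05,0,0,0,0,0]]]'

```text
time: 17.45
tool_pos: [561.8, 102.1, 39.8]
tcp_rot: [-180.0, -0.0, 97.0]
ft_force: [-2.2, 1.8, 1.4]
finger_gap: 46.6
grip_force: 52.4
```

Emit:
play_rows --motion '[[[-0.05,0,0,0,0,0],[-0.05,0,0,0,0,0],[-0.05,0,0,0,0,0]]]'

```text
time: 17.75
tool_pos: [561.8, 102.1, 39.8]
tcp_rot: [-180.0, -0.1, 97.0]
ft_force: [-2.7, 5.5, 2.0]
finger_gap: 46.5
grip_force: 52.4
```

Home: the plaque stopped at y=102.1 and the edge reaction rose sharply. I'll ease off half a step, then release.

Emit:
play_rows --motion '[[[0.05,0,-0.02,0,0,0],[0.05,0,-0.02,0,0,0],[0.05,0,-0.02,0,0,0]]]'

```text
time: 18.05
tool_pos: [561.8, 102.1, 39.9]
tcp_rot: [-180.0, -0.0, 97.0]
ft_force: [-2.4, 5.4, -0.9]
finger_gap: 46.8
grip_force: 52.1
```

Emit:
play_rows --motion '[[[0,0,0,0,0,0],[0,0,0,0,0,0],[0,0,0,0,0,0]]]' --jaw 0.62 --squeeze 20

```text
time: 18.35
tool_pos: [562.6, 101.1, 40.5]
tcp_rot: [180.0, 0.0, 97.0]
ft_force: [-0.0, -0.3, -0.4]
finger_gap: 53.0
grip_force: 0.0
```

Emit:
play_rows --motion '[[[0,0,0,0,0,0],[0,0,0,0,0,0],[0,0,0,0,0,0]]]' --jaw 0.8

```text
time: 18.65
tool_pos: [562.3, 101.4, 40.3]
tcp_rot: [180.0, 0.0, 97.0]
ft_force: [0.0, -0.7, 0.7]
finger_gap: 68.1
grip_force: 0.0
```

Emit:
play_rows --motion '[[[0,0,-0.5,0,0,0],[0,0,-2,0,0,0],[0,0,-5,0,0,0],[0,0,-9,0,0,0],[0,0,-13,0,0,0]]]'

```text
time: 19.15
tool_pos: [562.0, 101.5, 172.7]
tcp_rot: [180.0, 0.0, 97.0]
ft_force: [1.1, 0.0, -0.4]
finger_gap: 68.2
grip_force: 0.0
```

Emit:
play_rows --motion '[[[-2,0,-2,0,0,0],[-4,0,-4,0,0,0],[-5,0,-5,0,0,0],[-5,0,-5,0,0,0],[-5,0,-5,0,0,0]]]'

```text
time: 19.65
tool_pos: [568.1, 52.2, 219.8]
tcp_rot: [-180.0, -0.0, 97.0]
ft_force: [0.4, 0.6, 0.2]
finger_gap: 68.5
grip_force: 0.0
```

```bash
python3 - <<'E'
from h import *; from bench import sensors, optics; import pickle
st=sensors.sense(); print(st["tool_pos"],st["ft_force"])
w=optics.snapshot("wrist"); s=optics.snapshot("side"); pickle.dump((st,w),open("w9.pkl","wb"))
c=s["pixels"][190:290,250:360]
cv2.imwrite("pics/z.png",np.hstack([w["pixels"][:340,140:520],cv2.resize(c,(374,340),interpolation=cv2.INTER_CUBIC)])[:,:,::-1])
E
```

```text
[568.07027078  52.20710888 219.83699322] [0.42601434 0.60419395 0.15820535]
```

View pics/z.png

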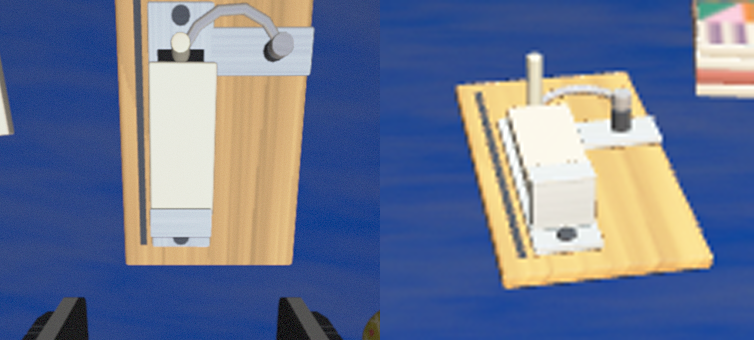

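The last picture shows the plaque flat on the bed, square in line with the holder. Its near end is under the lip (wrist crop, about row 208) and the nose bears on its far end at (180,55). The gripper is clear, so I'm handing in.

```bash
python3 -c "
from bench import job
print(job.hand_in())"
```

```text
the job is handed in; nothing more can be done
None
```

The plaque is mounted in the clip holder: flat on the bed, under the lip, felt home against the fixed edge and held there by the sprung arm. I let go and handed the job in at about 20 s; no verdict came back.

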